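Clamp a bearing block in the star-wheel fixture

TASK

Stand the bored aluminium block on the bed of the clamping fixture, between the fixed stop and the sliding jaw and with its two bored sides facing them. Then push the spokes of the star wheel round clockwise, one after another and without ramming them, until the jaw grips the block firmly: its sprung face plate should end up pressed back by between half and three quarters of its 10 mm travel, and never bottom out. Let go, and leave the tape roll, the cup and the screwdriver where they are.

Things in the scene. Friction and masses are not known exactly. Their poses are not given: they have to be found in the camera images.
- block: the loose workpiece: an upright aluminium block 44 mm (its x) by 36 mm (its y) by 56 mm high, 0.15 to 0.3 kg, with a dark round bore in each of its two sides that face along its y. Origin at the centre of its underside, z up. Stands upright on the bench at the start
- block_mid (a point): centre of that block, 28 mm above its underside, axes as the block's
- drive: clamping fixture with wheel and jaw, fixed to the bench: dark steel bed plate 100 mm wide (x) by 340 mm long (y), top 20 mm above the bench; z up. Origin on the bench; star wheel's axis at y = +100 mm, jaw and stop on the -y half. Under the wheel a round grey gearbox, 92 mm across, ends 62 mm above the bench: between the spokes fingers may reach down to 70 mm above the bench
- bed_mid (a point): point on the bed's top, at y = -113 mm of the fixture (same axes), where to set the block. Towards -y stands a fixed steel stop, 70 mm wide, top 29 mm above the bed; its face is set by hand anywhere 25 to 35 mm from here and is not measured. Towards +y is the jaw's face plate, 25 to 32 mm away at the start. +x and -x sides are open. The jaw slides the block to the stop, then grips
- jaw_guide (a point): a point of the fixture (it does not move with the jaw) at y = -45 mm, 35 mm above the bench, on the line of the spindle that drives the jaw. The sliding jaw, a steel block 70 mm wide (x) and 30 mm long, top 29 mm above the bed, moves to -y (to the stop) by 10 mm per radian of clockwise wheel turn and stays where it is left. Its position is not measured
- jaw_line (a point): a point of the fixture at y = -80 mm, 35 mm above the bench, in the jaw's path. The jaw carries towards the stop an aluminium face plate (62 x 8 x 26 mm) that stands 10 mm clear of it on springs and is pressed back at 7 N per mm: 35 N at 5 mm, 52 N at 7.5 mm, 70 N when bottomed. The grip wanted is 35 to 52 N
- wheel: star wheel lying level: five steel spokes 72 degrees apart, 12 mm thick, from a black hub (44 mm across, top 122 mm above the bench) to black 22 mm ball knobs centred 90 mm from the axis. Origin on the axis at spoke mid-height, 105 mm above the bench; z up, x along one spoke. Clockwise from above closes the jaw; 2 to 4 rad are needed from the start
- hub_top (a point): centre of the hub's top. Feel of the wheel: a steady friction of about 0.7 N m (about 11 N on a spoke at 62 mm from the axis), and 0.010 N m more per newton of grip on the block: 1.05 N m at 35 N, 1.22 N m at 52 N. It stays where it is left. A push over 45 N bends it
- tape: yellow-brown roll of tape lying flat, 84 mm across, 24 mm high; a bystander, to be left alone; origin at its underside
- cup: grey open cup, 64 mm across, 70 mm high; a bystander, to be left alone; origin at its underside
- driver: screwdriver lying on the bench, 200 mm long; a bystander, to be left alone; origin at its underside (middle of its length)
Mind the look-alikes: they are no part of the job. Of the things like the block, leave any that is green; of the rest the smaller one is meant.

How it is judged (in metres and radians):
On the way, in this order (a step that is already met when the one before it is completed fails the run):
1. the block stands on the bed between stop and jaw, bored sides towards them, let go of (x of block_mid in the frame of bed_mid between -0.015 and 0.015 m and z of block_mid in the frame of bed_mid between 0.025 and 0.031 m and angle between the x axis of block_mid and the x axis of bed_mid, either way round below 0.15 rad and angle between block_mid's own z axis and vertical below 0.06 rad and y of block_mid in the frame of bed_mid between -0.022 and 0.015 m and contact force between the fingers and block below 0.05 N), for 0.2 s.
2. the star wheel has been turned until the jaw grips the block with over 28 N (contact force between block and drive above 28 N), for 0.3 s.
At the end, for the whole second after the job is handed in: The block stands flat on the bed (within 3 mm), upright and square to the jaws (0.15 rad), within 15 mm of the bed's middle line, gripped between jaw and stop with 28 to 60 N (face plate pressed back by about 4 to 8.5 mm); wheel and block at rest (x of block_mid in the frame of bed_mid between -0.015 and 0.015 m and z of block_mid in the frame of bed_mid between 0.025 and 0.031 m and angle between the x axis of block_mid and the x axis of bed_mid, either way round below 0.15 rad and angle between block_mid's own z axis and vertical below 0.06 rad and contact force between block and drive between 28 and 60 N and linear speed of block below 0.01 m/s and angular speed of wheel below 0.03 rad/s); the robot touches nothing.
It fails at once if the sprung face bottoms out (grip over 75 N) (contact force between block and drive above 75 N).
It fails at once if the star wheel is pushed with more than 45 N (contact force between any of the fingers, the arm and wheel above 45 N).
It fails at once if a bystander is moved by more than 30 mm (distance of any of tape, cup, driver from where it was at the start of the episode above 0.03 m).
It also fails if it takes over 72 s, if anything falls off the work surface, if the arm or the gripper's body presses on something with over 40 N, if the wrist force passes 120 N, or if a joint passes its speed limit or range.

ROBOT

A 7-joint arm with a two-finger parallel gripper is mounted at the origin on the work surface. World frame = base frame: x ahead of the robot, y to its left, z up, the work surface at z = 0. Lengths are in m, angles in degrees, forces in N, time in s.
With the tool pointing down it reaches from about 0.35 to 0.9 m from the base axis. Payload 19.9 kg.
Tool frame: the origin (TCP) lies at the very end of the fingers, on their centre line; the grasp point (between the pads) lies 19 mm behind it (hold_point_z is the y of the grasp point in the tool frame, in m); y points along the fingers, x is the direction in which the jaws open and shut, and the axes are right-handed (so a half turn about y gives the same grasp; the last joint's range is limited). The gripper opens to 85 mm and grips with 20 to 120 N. Pads are 22 mm wide; open, the fingers measure 114 mm over their backs; the gripper's body (76 mm by 85 mm) begins 54 mm behind the grasp point. The pads swing forward as they close: fully open they stand 13 mm farther back than shut.
Start: joints at [63.283, 23.915, -0.59, 92.452, 0.269, 63.638, -3.037], TCP at [0.258, -0.569, 0.231] pointing down, gripper open.
Joint ranges: [-161.28, 161.28], [-22.2, 115.67], [-73.04, 71.86], [3.21, 147.25], [-68.34, 248.33], [10.77, 114.83], [-161.83, 161.83]. Speed limits (degrees/s): [108.29, 108.29, 136.94, 136.94, 172.46, 172.46, 172.46].

INTERFACE

Orientations are given as a 3x3 rotation matrix whose columns are the frame's x, y, z axes.
In Python, from station import * gives the robot as it stands.
- The arm moves only by the shell command python3 -m crank 'ROWS' [OPENING] [FORCE]. ROWS is JSON, a list of rows, each an object of numbers: "x", "y", "z": the shift along the tool's x, y, z in cm; "wx", "wy", "wz": the turn, a rotation vector about the tool's x, y, z in degrees. In form: [{"x": .., "y": .., "z": .., "wx": .., "wy": .., "wz": ..}, ...]. A call has 1 to 12 rows; each row shifts and turns the commanded pose from where the row before left it, along the tool's axes as they then stand; what a row does not reach is not made up. A row lasts 1/8 s, in which the tool goes at most 62.5 mm and 10.7 degrees, less where a joint would pass 70% of its speed; a pose out of reach is approached as far as the arm can. A call is refused whole if a number of a shift passes 6.25 or a number of a turn 10.7, either way. A call with a gripper value outside its range is refused whole. OPENING is the closure, from 0 (fully open) to 1 (shut), set as the call begins (- or left out, the last holds). The fingers move at their own pace and stop on an object; FORCE is the grip in N (left out, the last holds). Time passes only in rows, so rows that do not move let the fingers close. It gives the time, the measured TCP pose, the force and the opening at its end, in the units of the state.
- observe(): the state, without advancing time (a new reading comes with each control period).
- snapshot(name): name is "scene" or "side" or "wrist"; returns the picture (480x640x3 uint8, red, green, blue); there is no depth.
- get_calibration(name): a dict with "fx", "fy", "cx", "cy" (pixels), "pose" (4x4, takes a point from camera to world coordinates); the wrist camera has in their place "T_tool_cam" (4x4, takes a point from camera to tool coordinates, whose origin is the TCP and whose axes are the tool frame's). Camera axes: x right, y down, z forward; pixel columns grow to the right and rows downward; lengths in m; the calibration is good to about 2 mm. The wrist camera is an equidistant fisheye: a pixel r from the principal point sees the ray r / f radians off the axis. A picture is of the moment at which its call begins: read the wrist's pose just before it. get_calibration takes no time and is no camera call.
- finish_job(): hands the job in, once; it reports no verdict.
Trained networks look in the newest picture that a camera, given by its name, has taken for a name from the list of things; names that differ only in an ending like _2 or _b are one class to them, and where a whole thing is asked for, a point or a joint stands for the part that bears it (a point fixed in the world has none). Each returns a list of dicts, best first, with "score" (0 to 1); they miss things now and then, are a little off and sometimes report something else, mostly with a low value. They report only what shows in the picture. A call takes as long as a camera call. They do not tell look-alikes from the thing itself.
- look_for(camera, target): "rect" ([centre column, centre row, width, height] in pixels, round what is visible of it).
- spot_point(camera, target): "position" ([column, row] in pixels: a listed point, or the origin of a listed thing).
The state is a dict: "clock": time; "qpos": joint angles; "joint_vel": joint speeds; "tau": joint torques, N m; "tool_pos": TCP position; "tcp_rot": TCP orientation; "contact_force": force on the tool from outside, world axes, zero at the start; "torque": the same for the moment, N m; "width": opening from 0.0 (shut) to 1.0 (fully open).
Only numpy, scipy, OpenCV 4.12 (cv2) and the standard library are available. Lean on these libraries where they do the work, as an engineer would, in place of code of your own. Each camera call takes 0.05 s, during which the arm holds its last target. There are 200 camera calls.

## Working session

There is one attempt and no reset: what is moved stays moved. The work goes in short steps, Python scripts to look and compute and a shell command to move; the robot and the scene stay as the last step left them, time stands still between calls to the robot, and variables do not carry over. Pictures are saved under pics/ and viewed, about 8 in all and at most 12, crops included, and the job is handed in when it is done.

```bash
ls; mkdir -p pics
cat > h.py <<'E'
from station import *
import numpy as np, cv2
def snap(n,f=None):
    im=snapshot(n)
    if f: cv2.imwrite('pics/'+f,im[:,:,::-1])
    return im
def ray(cam,px):
    c=get_calibration(cam)
    u=(px[0]-c['cx'])/c['fx'];v=(px[1]-c['cy'])/c['fy']
    if cam=='wrist':
        s=observe();T=np.eye(4);T[:3,:3]=s['tcp_rot'];T[:3,3]=s['tool_pos'];T=T@np.array(c['T_tool_cam'])
        r=np.hypot(u,v);d=np.array([u/r*np.sin(r),v/r*np.sin(r),np.cos(r)]) if r>1e-9 else np.array([0,0,1.])
    else:
        T=np.array(c['pose']);d=np.array([u,v,1])
    d=T[:3,:3]@d
    return T[:3,3],d/np.linalg.norm(d)
def at_z(cam,px,z):
    o,d=ray(cam,px);return o+d*(z-o[2])/d[2]
def proj(cam,p):
    c=get_calibration(cam)
    if cam=='wrist':
        s=observe();T=np.eye(4);T[:3,:3]=s['tcp_rot'];T[:3,3]=s['tool_pos'];T=T@np.array(c['T_tool_cam'])
    else: T=np.array(c['pose'])
    q=T[:3,:3].T@(np.array(p)-T[:3,3])
    if cam=='wrist':
        r=np.hypot(q[0],q[1]);th=np.arctan2(r,q[2]);q=np.array([q[0]/r*th,q[1]/r*th,1])
    return np.array([c['fx']*q[0]/q[2]+c['cx'],c['fy']*q[1]/q[2]+c['cy']])
E
python3 - <<'E'
from h import *
np.set_printoptions(precision=3,suppress=True)
s=observe();print(s['tool_pos'],np.array(s['tcp_rot']),s['clock'],s['contact_force'],s['width'])
for c in ['scene','side']:
    snap(c,c+'0.png')
    print(c,np.array(get_calibration(c)['pose'])[:3,3])
    for t,z in [('block',0),('block_mid',.028),('bed_mid',.02),('jaw_guide',.035),('jaw_line',.035),('hub_top',.122),('wheel',.105),('drive',0),('tape',0),('cup',0),('driver',0)]:
        for r in spot_point(c,t)[:3]: print(t,round(r['score'],2),np.round(r['position']),at_z(c,r['position'],z))
E
```

```text
pics
[ 0.257 -0.569  0.231] [[ 0.412 -0.001  0.911]
 [-0.911  0.001  0.412]
 [-0.001 -1.    -0.   ]] 0.0 [-0.566  0.208 -0.854] 1.0014486482267908
scene [1.335 0.379 0.872]
block 0.84 [164. 262.] [ 0.61  -0.374  0.   ]
block 0.7 [216. 262.] [ 0.561 -0.271 -0.   ]
block 0.67 [214. 300.] [ 0.662 -0.209  0.   ]
block_mid 0.89 [211. 252.] [ 0.564 -0.277  0.028]
block_mid 0.68 [212. 289.] [ 0.659 -0.209  0.028]
block_mid 0.57 [163. 251.] [ 0.605 -0.376  0.028]
bed_mid 0.87 [289. 293.] [ 0.595 -0.067  0.02 ]
jaw_guide 0.71 [320. 291.] [ 0.579 -0.006  0.035]
jaw_line 0.65 [306. 288.] [ 0.582 -0.036  0.035]
hub_top 0.67 [391. 275.] [0.565 0.135 0.122]
wheel 0.9 [394. 277.] [0.549 0.135 0.105]
drive 0.7 [344. 307.] [0.568 0.043 0.   ]
drive 0.61 [394. 277.] [0.442 0.103 0.   ]
tape 0.59 [196. 223.] [ 0.464 -0.392  0.   ]
cup 0.77 [257. 236.] [ 0.446 -0.233 -0.   ]
driver 0.8 [491. 277.] [0.356 0.287 0.   ]
side [0.097 0.571 0.815]
block 0.86 [341. 206.] [ 0.572 -0.281  0.   ]
block 0.73 [293. 207.] [ 0.661 -0.214  0.   ]
block 0.62 [345. 178.] [ 0.617 -0.378  0.   ]
block_mid 0.97 [294. 201.] [ 0.652 -0.207  0.028]
block_mid 0.68 [349. 170.] [ 0.609 -0.38   0.028]
block_mid 0.67 [226. 284.] [0.619 0.076 0.028]
bed_mid 0.63 [282. 248.] [ 0.592 -0.073  0.02 ]
jaw_guide 0.74 [266. 262.] [ 0.586 -0.01   0.035]
jaw_line 0.75 [273. 250.] [ 0.595 -0.047  0.035]
hub_top 0.82 [228. 287.] [0.55  0.138 0.122]
wheel 0.56 [230. 289.] [0.555 0.129 0.105]
drive 0.71 [259. 290.] [0.572 0.035 0.   ]
tape 0.57 [405. 198.] [ 0.458 -0.391 -0.   ]
cup 0.84 [384. 232.] [ 0.444 -0.256  0.   ]
cup 0.72 [264. 261.] [ 0.612 -0.036  0.   ]
driver 0.7 [273. 449.] [0.355 0.282 0.   ]
```

View pics/scene0.png

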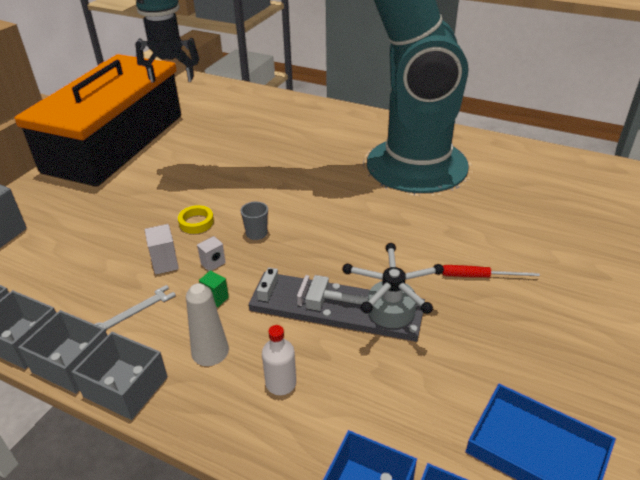

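View pics/side0.png

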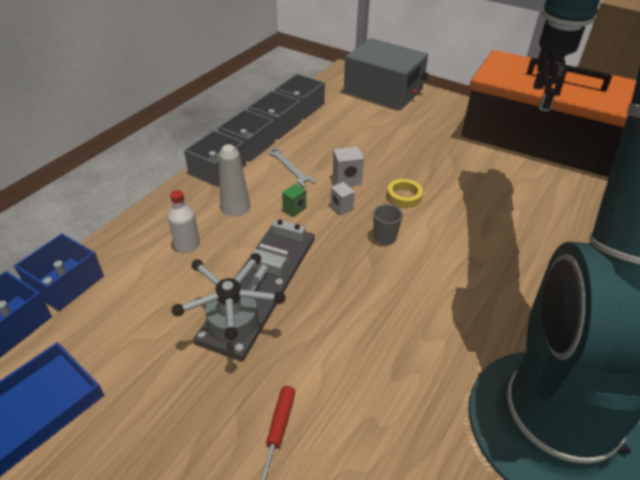

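The target is the small grey block: scene (211,254), about (0.567,-0.279). The tall grey block at (161,249) and the green one at (213,289) are the look-alikes. I'll go above the target and look.

```bash
python3 -m crank '[{"x":-1.7,"z":5},{"x":-1.7,"z":5},{"x":-1.7,"z":5},{"x":-1.7,"z":5},{"x":-1.7,"z":5},{"x":-1.7,"z":5},{"x":-1.7,"z":5},{"x":-1.7,"z":5},{},{}]' 0 40
python3 - <<'E'
from h import *
np.set_printoptions(precision=3,suppress=True)
s=observe();print(s['tool_pos'],s['tcp_rot'])
im=snap('wrist','w1.png')
for t,z in [('block',0),('block_mid',.028),('bed_mid',.02),('cup',0)]:
    for r in spot_point('wrist',t)[:3]: print(t,round(r['score'],2),np.round(r['position']),at_z('wrist',r['position'],z))
E
```

```text
[ 0.258 -0.569  0.231] [[ 0.412 -0.     0.911]
 [-0.911  0.     0.412]
 [-0.    -1.    -0.   ]]validation failed for argument at $[0]...
```

View pics/w1.png

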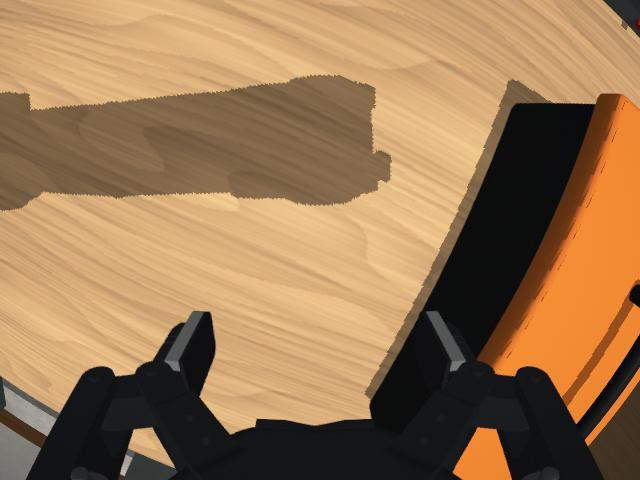

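The move was refused, so every key is probably required. The picture only shows the bench at the start pose.

```bash
python3 -m crank '[{"x":-1.7,"y":0,"z":5,"wx":0,"wy":0,"wz":0},{"x":-1.7,"y":0,"z":5,"wx":0,"wy":0,"wz":0},{"x":-1.7,"y":0,"z":5,"wx":0,"wy":0,"wz":0},{"x":-1.7,"y":0,"z":5,"wx":0,"wy":0,"wz":0},{"x":-1.7,"y":0,"z":5,"wx":0,"wy":0,"wz":0},{"x":-1.7,"y":0,"z":5,"wx":0,"wy":0,"wz":0},{"x":-1.7,"y":0,"z":5,"wx":0,"wy":0,"wz":0},{"x":0,"y":0,"z":0,"wx":0,"wy":0,"wz":0}]' 0 40
python3 - <<'E'
from h import *
np.set_printoptions(precision=3,suppress=True)
s=observe();print(s['tool_pos'],s['tcp_rot'])
im=snap('wrist','w1.png')
print(np.array(get_calibration('wrist')['T_tool_cam']))
for t,z in [('block',0),('block_mid',.028),('bed_mid',.02),('cup',0)]:
    for r in spot_point('wrist',t)[:3]: print(t,round(r['score'],2),np.round(r['position']),at_z('wrist',r['position'],z))
E
```

```text
clock: 2.45
tool_pos: [0.5304, -0.3127, 0.2311]
tcp_rot: [[0.418, 0.001, 0.909], [-0.909, 0.002, 0.418], [-0.001, -1.0, 0.001]]
contact_force: [-0.1, -0.3, -0.5]
width: 1.001
[ 0.53  -0.313  0.231] [[ 0.418  0.001  0.909]
 [-0.909  0.002  0.418]
 [-0.001 -1.     0.001]]
[[ 1.    -0.001 -0.     0.001]
 [-0.    -0.324  0.946 -0.144]
 [-0.    -0.946 -0.324  0.084]
 [ 0.     0.     0.     1.   ]]
block 0.77 [272.  47.] [ 0.654 -0.214  0.   ]
block 0.75 [298. 150.] [ 0.569 -0.281  0.   ]
block 0.72 [403. 155.] [ 0.609 -0.38   0.   ]
block_mid 0.66 [294. 152.] [ 0.567 -0.28   0.028]
block_mid 0.56 [271.  40.] [ 0.656 -0.217  0.028]
bed_mid 0.66 [127.  59.] [ 0.593 -0.082  0.02 ]
cup 0.79 [222. 252.] [ 0.433 -0.249  0.   ]
cup 0.42 [58. 54.] [0.573 0.03  0.   ]
```

View pics/w1.png

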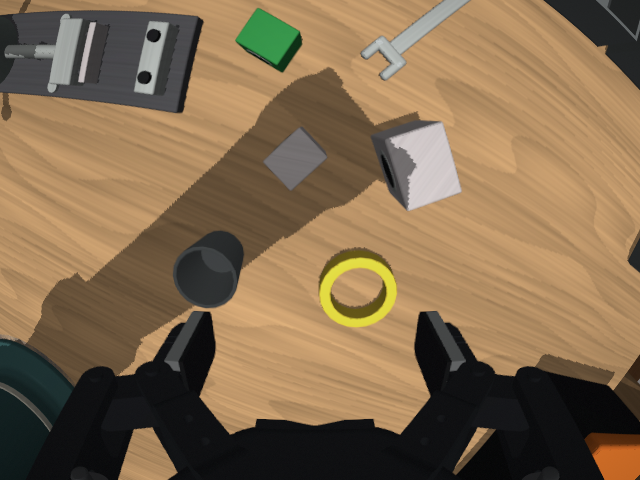

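The block's top face is visible, with corners near (302,128), (327,157), (292,190) and (264,160). The stop and jaw are at the top left.

Run:
```python
from h import *
np.set_printoptions(precision=4,suppress=True)
P=np.array([at_z('wrist',p,.056) for p in [(302,128),(327,157),(292,190),(264,160)]])
print(P,P.mean(0))
for i in range(4):
    d=P[(i+1)%4]-P[i];print(np.linalg.norm(d),np.degrees(np.arctan2(d[1],d[0])))
# fixture: stop face edges (top z .049): stop right face / inner face, and jaw inner; bed corners z=.02
for n,p,z in [('stop in top',(145,22),.049),('stop in bot',(135,93),.049),('stop out top',(171,22),.049),('stop out bot',(161,95),.049),('bed cor',(202,16),.02),('bed cor',(182,111),.02),('plate top',(98,24),.046),('plate bot',(84,82),.046),('jaw',(57,18),.049),('jaw',(52,85),.049)]:
    print(n,at_z('wrist',p,z))
# scene check: bore
print(proj('scene',[.567,-.28,.028]))
im=cv2.imread('pics/scene0.png')[215:325,135:290];cv2.imwrite('pics/c.png',cv2.resize(im,None,fx=4,fy=4,interpolation=cv2.INTER_CUBIC))
```

```text
[[ 0.5915 -0.2781  0.056 ]
 [ 0.5774 -0.3077  0.056 ]
 [ 0.5386 -0.292   0.056 ]
 [ 0.5532 -0.2592  0.056 ]] [ 0.5652 -0.2843  0.056 ]
0.03281889857116836 -115.41797939832327
0.04190640414411337 157.86721407848026
0.03584250298413049 65.97952519395251
0.04271606397851717 -26.23816029865487
stop in top [ 0.6316 -0.1011  0.049 ]
stop in bot [ 0.5655 -0.1194  0.049 ]
stop out top [ 0.6385 -0.1271  0.049 ]
stop out bot [ 0.572  -0.1461  0.049 ]
bed cor [ 0.6567 -0.1418  0.02  ]
bed cor [ 0.5618 -0.1615  0.02  ]
plate top [ 0.6177 -0.0472  0.046 ]
plate bot [ 0.5585 -0.0557  0.046 ]
jaw [0.6132 0.008  0.049 ]
jaw [ 0.5452 -0.0168  0.049 ]
[208.9404 252.6776]
```

View pics/c.png

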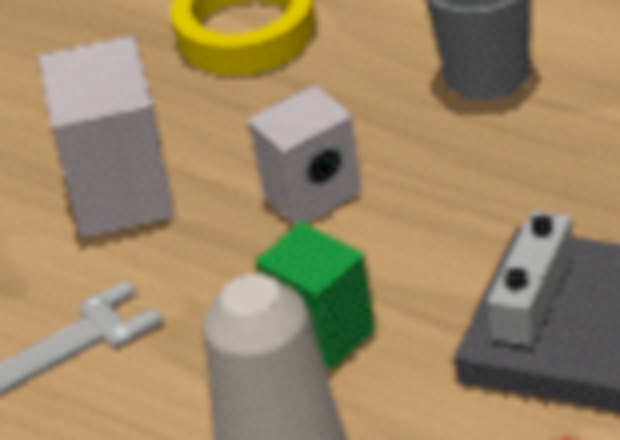

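```bash
python3 -m crank '[{"x":-1.2,"y":0,"z":4.5,"wx":0,"wy":0,"wz":0},{"x":0,"y":2,"z":0,"wx":0,"wy":-10.3,"wz":0},{"x":0,"y":2,"z":0,"wx":0,"wy":-10.3,"wz":0},{"x":0,"y":2,"z":0,"wx":0,"wy":-10.3,"wz":0},{"x":0,"y":2,"z":0,"wx":0,"wy":-10.3,"wz":0},{"x":0,"y":0,"z":0,"wx":0,"wy":0,"wz":0},{"x":0,"y":0,"z":0,"wx":0,"wy":0,"wz":0}]' 0 40
python3 - <<'E'
from h import *
np.set_printoptions(precision=3,suppress=True)
im=snap('wrist','w2.png')
for t,z in [('block',0),('block_mid',.028)]:
    for r in spot_point('wrist',t)[:3]: print(t,round(r['score'],2),np.round(r['position']),at_z('wrist',r['position'],z))
E
```

```text
clock: 3.58
tool_pos: [0.5635, -0.288, 0.1521]
tcp_rot: [[0.908, 0.001, 0.419], [-0.419, -0.0, 0.908], [0.001, -1.0, -0.0]]
contact_force: [0.4, 0.0, 0.9]
width: 0.998
block 0.89 [406. 284.] [ 0.614 -0.376  0.   ]
block 0.89 [377.  88.] [ 0.655 -0.21   0.   ]
block 0.78 [314. 204.] [ 0.57  -0.276  0.   ]
block_mid 0.89 [313. 216.] [ 0.568 -0.278  0.028]
block_mid 0.88 [416. 305.] [ 0.615 -0.383  0.028]
block_mid 0.88 [390.  82.] [ 0.659 -0.21   0.028]
```

View pics/w2.png

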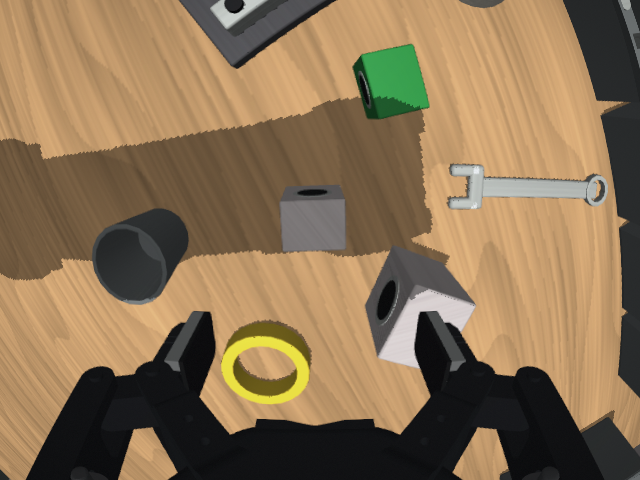

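The block is square with the tool, bore facing tool +z, at (313,217). I'll shift 8 mm, descend and grip.

```bash
python3 -m crank '[{"x":0,"y":0,"z":0.8,"wx":0,"wy":0,"wz":0},{"x":0,"y":4.4,"z":0,"wx":0,"wy":0,"wz":0},{"x":0,"y":4.4,"z":0,"wx":0,"wy":0,"wz":0},{"x":0,"y":3.0,"z":0,"wx":0,"wy":0,"wz":0},{"x":0,"y":1.6,"z":0,"wx":0,"wy":0,"wz":0},{"x":0,"y":0,"z":0,"wx":0,"wy":0,"wz":0}]' 0 40
python3 -m crank '[{"x":0,"y":0,"z":0,"wx":0,"wy":0,"wz":0},{"x":0,"y":0,"z":0,"wx":0,"wy":0,"wz":0},{"x":0,"y":0,"z":0,"wx":0,"wy":0,"wz":0},{"x":0,"y":0,"z":0,"wx":0,"wy":0,"wz":0},{"x":0,"y":0,"z":0,"wx":0,"wy":0,"wz":0},{"x":0,"y":0,"z":0,"wx":0,"wy":0,"wz":0},{"x":0,"y":0,"z":0,"wx":0,"wy":0,"wz":0},{"x":0,"y":0,"z":0,"wx":0,"wy":0,"wz":0}]' 1 50
```

```text
clock: 4.47
tool_pos: [0.5667, -0.2795, 0.0169]
tcp_rot: [[0.91, -0.001, 0.414], [-0.414, 0.001, 0.91], [-0.001, -1.0, 0.0]]
contact_force: [1.2, -0.3, -0.4]
width: 0.999
clock: 5.48
tool_pos: [0.5673, -0.2803, 0.0185]
tcp_rot: [[0.91, 0.001, 0.414], [-0.414, -0.001, 0.91], [0.001, -1.0, -0.0]]
contact_force: [-2.1, 0.9, 8.3]
width: 0.51
```

```bash
python3 -m crank '[{"x":0,"y":-3,"z":0,"wx":0,"wy":0,"wz":0},{"x":0,"y":-3.5,"z":0,"wx":0,"wy":0,"wz":0},{"x":0,"y":-3.5,"z":0,"wx":0,"wy":0,"wz":0},{"x":0,"y":0,"z":0,"wx":0,"wy":-9,"wz":0},{"x":0,"y":0,"z":0,"wx":0,"wy":-9,"wz":0},{"x":0,"y":0,"z":0,"wx":0,"wy":-9,"wz":0},{"x":0,"y":0,"z":0,"wx":0,"wy":-9,"wz":0},{"x":1.6,"y":0,"z":4.9,"wx":0,"wy":0,"wz":0},{"x":1.6,"y":0,"z":4.9,"wx":0,"wy":0,"wz":0},{"x":1.6,"y":0,"z":4.9,"wx":0,"wy":0,"wz":0},{"x":1.6,"y":0,"z":4.9,"wx":0,"wy":0,"wz":0},{"x":0,"y":0,"z":0,"wx":0,"wy":0,"wz":0}]'
python3 -m crank '[{"x":0,"y":0,"z":0,"wx":0,"wy":0,"wz":0},{"x":0,"y":0,"z":0,"wx":0,"wy":0,"wz":0}]'
python3 - <<'E'
from h import *
np.set_printoptions(precision=3,suppress=True)
im=snap('wrist','w3.png')
for t,z in [('block_mid',.13),('bed_mid',.02),('jaw_line',.035),('jaw_guide',.035),('hub_top',.122),('wheel',.105)]:
    for r in spot_point('wrist',t)[:3]: print(t,round(r['score'],2),np.round(r['position']),at_z('wrist',r['position'],z))
E
```

```text
clock: 6.98
tool_pos: [0.5906, -0.0703, 0.1179]
tcp_rot: [[0.979, 0.001, -0.206], [0.206, 0.002, 0.979], [0.001, -1.0, 0.001]]
contact_force: [0.0, -0.4, -3.0]
width: 0.509
clock: 7.22
tool_pos: [0.5901, -0.0766, 0.1173]
tcp_rot: [[0.98, -0.0, -0.198], [0.198, -0.0, 0.98], [-0.0, -1.0, -0.0]]
contact_force: [0.2, 0.3, -3.0]
width: 0.51
block_mid 0.76 [361. 408.] [ 0.622 -0.118  0.13 ]
block_mid 0.56 [314. 318.] [ 0.589 -0.072  0.13 ]
bed_mid 0.7 [323. 241.] [ 0.596 -0.075  0.02 ]
jaw_line 0.72 [327. 200.] [ 0.591 -0.042  0.035]
jaw_guide 0.77 [326. 144.] [ 0.584 -0.009  0.035]
```

View pics/w3.png

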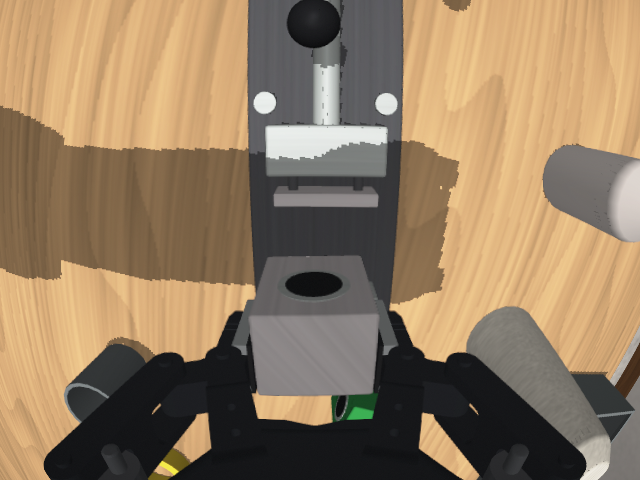

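The view is square to the fixture. The plate spans (274–378, 187–207) and the jaw (266–387). I'll compute the offset.

Run:
```python
from h import *
np.set_printoptions(precision=4,suppress=True)
s=observe();R=np.array(s['tcp_rot']);t=np.array(s['tool_pos'])
for n,p,z in [('jawL',(266,126),.049),('jawR',(386,126),.049),('jaw nearL',(266,176),.049),('jaw nearR',(387,176),.049),('plateL front',(274,195),.046),('plateR front',(378,195),.046),('bedL',(250,200),.02),('bedR',(399,200),.02),('bolt L',(265,103),.022),('bolt R',(386,104),.022),('bed_mid',(323,241),.02),('bm scene',proj('wrist',[.594,-.070,.02]),.02),('guide',(326,144),.035)]:
    q=at_z('wrist',p,z); print(n,q,'tool',R.T@(q-t))
print('bore', R.T@(at_z('wrist',(314,285),.127)-t))
```

```text
jawL [ 0.548  -0.0037  0.049 ] tool [-0.027   0.0683  0.0787]
jawR [0.6145 0.0103 0.049 ] tool [0.0409 0.0683 0.0791]
jaw nearL [ 0.5532 -0.0322  0.049 ] tool [-0.0277  0.0683  0.0497]
jaw nearR [ 0.6219 -0.0179  0.049 ] tool [0.0424 0.0683 0.05  ]
plateL front [ 0.5595 -0.0431  0.046 ] tool [-0.0236  0.0713  0.0378]
plateR front [ 0.62   -0.0306  0.046 ] tool [0.0381 0.0713 0.0379]
bedL [ 0.5424 -0.0554  0.02  ] tool [-0.0428  0.0973  0.0292]
bedR [ 0.6405 -0.0352  0.02  ] tool [0.0573 0.0973 0.0293]
bolt L [0.5413 0.0096 0.022 ] tool [-0.0309  0.0953  0.093 ]
bolt R [0.6166 0.0248 0.022 ] tool [0.0458 0.0953 0.0929]
bed_mid [ 0.5962 -0.074   0.02  ] tool [0.0061 0.0973 0.0001]
bm scene [ 0.594 -0.07   0.02 ] tool [0.0048 0.0973 0.0045]
guide [ 0.584  -0.0083  0.035 ] tool [0.0073 0.0823 0.067 ]
bore [ 0.     -0.0097  0.0182]
```

```bash
python3 -m crank '[{"x":0.7,"y":0,"z":0,"wx":0,"wy":0,"wz":0},{"x":0,"y":2.5,"z":0,"wx":0,"wy":0,"wz":0},{"x":0,"y":2.5,"z":0,"wx":0,"wy":0,"wz":0},{"x":0,"y":1.5,"z":0,"wx":0,"wy":0,"wz":0},{"x":0,"y":0.8,"z":0,"wx":0,"wy":0,"wz":0},{"x":0,"y":0.3,"z":0,"wx":0,"wy":0,"wz":0},{"x":0,"y":0,"z":0,"wx":0,"wy":0,"wz":0},{"x":0,"y":0,"z":0,"wx":0,"wy":0,"wz":0}]'
```

```text
clock: 8.57
tool_pos: [0.5975, -0.0738, 0.0419]
tcp_rot: [[0.98, 0.001, -0.2], [0.2, -0.0, 0.98], [0.001, -1.0, -0.0]]
contact_force: [0.3, -0.8, -2.1]
width: 0.507
```

```bash
python3 -m crank '[{"x":0,"y":0.2,"z":0,"wx":0,"wy":0,"wz":0},{"x":0,"y":0.2,"z":0,"wx":0,"wy":0,"wz":0},{"x":0,"y":0,"z":0,"wx":0,"wy":0,"wz":0}]'
python3 - <<'E'
from h import *
print(observe()['contact_force'])
E
```

```text
clock: 8.95
tool_pos: [0.5973, -0.0739, 0.0384]
tcp_rot: [[0.98, 0.0, -0.2], [0.2, -0.001, 0.98], [0.0, -1.0, -0.001]]
contact_force: [-8.1, -0.6, 19.1]
width: 0.51
[-8.11934063 -0.56436762 19.05265023]
```

```bash
python3 -m crank '[{"x":0,"y":-0.08,"z":0,"wx":0,"wy":0,"wz":0},{"x":0,"y":0,"z":0,"wx":0,"wy":0,"wz":0}]'
python3 -m crank '[{"x":0,"y":0,"z":0,"wx":0,"wy":0,"wz":0},{"x":0,"y":0,"z":0,"wx":0,"wy":0,"wz":0},{"x":0,"y":0,"z":0,"wx":0,"wy":0,"wz":0},{"x":0,"y":0,"z":0,"wx":0,"wy":0,"wz":0},{"x":0,"y":-2,"z":0,"wx":0,"wy":0,"wz":0},{"x":0,"y":-3.5,"z":0,"wx":0,"wy":0,"wz":0},{"x":0,"y":-5,"z":0,"wx":0,"wy":0,"wz":0},{"x":0,"y":-5,"z":0,"wx":0,"wy":0,"wz":0},{"x":0,"y":0,"z":0,"wx":0,"wy":0,"wz":0},{"x":0,"y":0,"z":0,"wx":0,"wy":0,"wz":0}]' 0 40
python3 - <<'E'
from h import *
np.set_printoptions(precision=3,suppress=True)
im=snap('wrist','w4.png')
for t,z in [('block_mid',.048),('bed_mid',.02),('jaw_line',.035),('jaw_guide',.035),('hub_top',.122),('wheel',.105)]:
    for r in spot_point('wrist',t)[:3]: print(t,round(r['score'],2),np.round(r['position']),at_z('wrist',r['position'],z))
E
```

```text
clock: 9.2
tool_pos: [0.5973, -0.0739, 0.0385]
tcp_rot: [[0.98, 0.0, -0.2], [0.2, -0.0, 0.98], [0.0, -1.0, -0.0]]
contact_force: [-4.1, 0.9, 8.2]
width: 0.508
clock: 10.45
tool_pos: [0.597, -0.0738, 0.1936]
tcp_rot: [[0.98, 0.0, -0.2], [0.2, -0.0, 0.98], [0.0, -1.0, -0.0]]
contact_force: [-0.1, 0.2, -0.2]
width: 1.002
block_mid 0.87 [344. 355.] [ 0.651 -0.196  0.048]
block_mid 0.77 [314. 218.] [ 0.596 -0.07   0.048]
jaw_line 0.83 [313. 182.] [ 0.589 -0.044  0.035]
jaw_guide 0.6 [316. 180.] [ 0.592 -0.041  0.035]
```

View pics/w4.png

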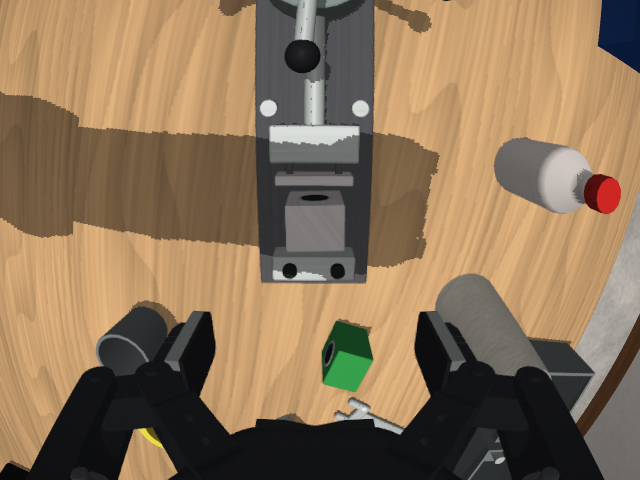

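The block stands between stop and plate with its bore facing the plate. One knob is at (302,56). Next I'll get the spoke angles from the scene and side knob pixels.

Run:
```python
from h import *
np.set_printoptions(precision=4,suppress=True)
def rep(cam,pts):
    for p in pts:
        q=at_z(cam,p,.105)
        for c in [np.array([.554,.135])]:
            d=q[:2]-c; print(cam,p,q[:2],'r',np.linalg.norm(d),'a',np.degrees(np.arctan2(d[1],d[0])))
    return
K=[(391,247),(347,269),(438,269),(367,308),(427,308)]
rep('scene',K); print(np.mean([at_z('scene',p,.105) for p in K],0))
K=[(197,266),(255,259),(279,298),(231,333),(178,310)]
rep('side',K); print(np.mean([at_z('side',p,.105) for p in K],0))
rep('wrist',[(302,56)])
s=observe();R=np.array(s['tcp_rot']);t=np.array(s['tool_pos'])
for n,p,z in [('jaw nearL',(270,162),.049),('jaw nearR',(358,162),.049),('jaw farL',(271,126),.049),('boltL',(268,108),.022),('boltR',(360,108),.022),('blk far L',(288,205),.076),('blk far R',(344,205),.076),('blk near L',(285,251),.076),('blk near R',(345,251),.076),('stop L',(274,250),.049),('stop R',(354,250),.049)]:
    q=at_z('wrist',p,z); print(n,'tool',R.T@(q-t))
print(s['qpos'])
```

```text
scene (391, 247) [0.4705 0.1002] r 0.09047330589763601 a -157.3886223196458
scene (347, 269) [0.566  0.0473] r 0.08850392644102582 a -82.18983688752618
scene (438, 269) [0.4937 0.2034] r 0.09121221773525622 a 131.37994491957053
scene (367, 308) [0.6444 0.1207] r 0.0915346629950528 a -8.992632090461056
scene (427, 308) [0.5998 0.2163] r 0.09330242893343921 a 60.62927730129366
[0.5549 0.1376 0.105 ]
side (197, 266) [0.64  0.119] r 0.08744514650069347 a -10.518680439300198
side (255, 259) [0.5632 0.047 ] r 0.08851834339840625 a -84.02223614846866
side (279, 298) [0.4716 0.0985] r 0.09013650024665533 a -156.091153782159
side (231, 333) [0.4931 0.2008] r 0.0896477774194611 a 132.7681647473156
side (178, 310) [0.5975 0.2129] r 0.08922019543814168 a 60.83750485594325
[0.5531 0.1356 0.105 ]
wrist (302, 56) [0.5654 0.0443] r 0.09143012603904242 a -82.8203538295761
jaw nearL tool [-0.0342  0.1436  0.0491]
jaw nearR tool [0.0341 0.1436 0.049 ]
jaw farL tool [-0.0329  0.1436  0.0771]
boltL tool [-0.0383  0.1706  0.092 ]
boltR tool [0.0382 0.1706 0.0919]
blk far L tool [-0.0187  0.1166  0.0209]
blk far R tool [0.0216 0.1166 0.0209]
blk near L tool [-0.0218  0.1166 -0.0144]
blk near R tool [ 0.0231  0.1165 -0.0144]
stop L tool [-0.0332  0.1436 -0.0236]
stop R tool [ 0.033   0.1435 -0.0236]
[ 26.1247  26.3744 -28.9386  97.328   14.3406  60.0596   4.0358]
```

Spokes lie at about -11, -83, -155, 133 and 61 deg about axis (0.554,0.1365). I'll start on the ccw side of the -83 deg spoke with the fingers shut.

```bash
python3 -m crank '[{"x":0.55,"y":0,"z":3,"wx":0,"wy":0,"wz":0},{"x":0.55,"y":0,"z":3,"wx":0,"wy":0,"wz":0},{"x":0.55,"y":0,"z":3,"wx":0,"wy":0,"wz":0},{"x":0.55,"y":0,"z":3,"wx":0,"wy":0,"wz":0},{"x":0.55,"y":0,"z":3,"wx":0,"wy":0,"wz":0},{"x":0,"y":0,"z":0,"wx":0,"wy":4.5,"wz":0},{"x":0,"y":3,"z":0,"wx":0,"wy":0,"wz":0},{"x":0,"y":0,"z":0,"wx":0,"wy":0,"wz":0},{"x":0,"y":0,"z":0,"wx":0,"wy":0,"wz":0}]' 1 50
python3 - <<'E'
from h import *
snap('wrist','w5.png')
E
```

```text
clock: 11.92
tool_pos: [0.5943, 0.0788, 0.1638]
tcp_rot: [[0.992, 0.0, -0.123], [0.123, 0.0, 0.992], [0.0, -1.0, 0.0]]
contact_force: [-0.0, 0.9, 1.3]
width: 0.001
```

View pics/w5.png

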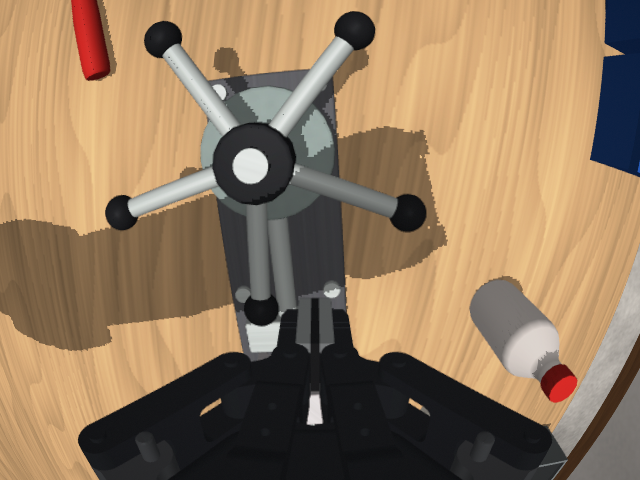

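The shut fingers at (316,300) are to the right (ccw side) of the near spoke, whose knob is at (262,308). The way down is clear.

```bash
python3 -m crank '[{"x":0,"y":3,"z":0,"wx":0,"wy":0,"wz":0},{"x":0,"y":3,"z":0,"wx":0,"wy":0,"wz":0},{"x":0,"y":1.6,"z":0,"wx":0,"wy":0,"wz":0},{"x":0,"y":0,"z":0,"wx":0,"wy":0,"wz":0}]'
python3 -m crank '[{"x":-0.3,"y":0,"z":0,"wx":0,"wy":0,"wz":0},{"x":-0.3,"y":0,"z":0,"wx":0,"wy":0,"wz":0},{"x":-0.3,"y":0,"z":0,"wx":0,"wy":0,"wz":0}]'
python3 -m crank '[{"x":-0.3,"y":0,"z":0,"wx":0,"wy":0,"wz":0},{"x":-0.3,"y":0,"z":0,"wx":0,"wy":0,"wz":0}]'
```

```text
clock: 12.48
tool_pos: [0.594, 0.0787, 0.0869]
tcp_rot: [[0.992, -0.001, -0.123], [0.123, 0.0, 0.992], [-0.001, -1.0, 0.0]]
contact_force: [0.6, -0.0, -1.0]
width: 0.001
clock: 12.85
tool_pos: [0.5852, 0.0776, 0.0877]
tcp_rot: [[0.992, 0.001, -0.122], [0.122, -0.0, 0.992], [0.001, -1.0, -0.0]]
contact_force: [-0.7, -0.0, -0.5]
width: -0.003
clock: 13.1
tool_pos: [0.5802, 0.077, 0.0875]
tcp_rot: [[0.992, 0.003, -0.122], [0.122, 0.001, 0.992], [0.003, -1.0, 0.0]]
contact_force: [13.5, 1.3, -7.3]
width: -0.0
```

Contact at 13 N. Now I'll sweep round the axis with rigid-body rows.

```bash
cat > f.py <<'E'
from h import *
s=observe();t=np.array(s['tool_pos'][:2])-[.554,.1365];R=np.array(s['tcp_rot']);psi=np.degrees(np.arctan2(R[1,0],R[0,0]))
a=np.radians(psi-90);u=np.array([np.cos(a),np.sin(a)]);e=np.array([-u[1],u[0]]);F=np.array(s['contact_force'])
print('psi %.1f rad %.4f lat %.4f Fe %.1f Fu %.1f Fz %.1f |F|%.1f z %.4f M %.2f'%(psi,t@u,t@e,F[:2]@e,F[:2]@u,F[2],np.linalg.norm(F),s['tool_pos'][2],F[:2]@e*(t@u)-F[:2]@u*(t@e)))
E
python3 -m crank '[{"x":-0.44,"y":0,"z":-0.11,"wx":0,"wy":4,"wz":0},{"x":-0.44,"y":0,"z":-0.11,"wx":0,"wy":4,"wz":0},{"x":-0.44,"y":0,"z":-0.11,"wx":0,"wy":4,"wz":0}]' >/dev/null; python3 f.py
python3 -m crank '[{"x":-0.44,"y":0,"z":-0.11,"wx":0,"wy":4,"wz":0},{"x":-0.44,"y":0,"z":-0.11,"wx":0,"wy":4,"wz":0},{"x":-0.44,"y":0,"z":-0.11,"wx":0,"wy":4,"wz":0}]' >/dev/null; python3 f.py
```

```text
psi -5.1 rad 0.0622 lat 0.0193 Fe 11.9 Fu -0.9 Fz -7.3 |F|14.0 z 0.0875 M 0.76
psi -17.1 rad 0.0620 lat 0.0193 Fe 12.5 Fu -3.8 Fz -8.0 |F|15.3 z 0.0875 M 0.85
```

```bash
python3 -m crank '[{"x":-0.55,"y":0,"z":-0.14,"wx":0,"wy":5,"wz":0},{"x":-0.55,"y":0,"z":-0.14,"wx":0,"wy":5,"wz":0},{"x":-0.55,"y":0,"z":-0.14,"wx":0,"wy":5,"wz":0},{"x":-0.55,"y":0,"z":-0.14,"wx":0,"wy":5,"wz":0}]' >/dev/null; python3 f.py
python3 -m crank '[{"x":-0.55,"y":0,"z":-0.14,"wx":0,"wy":5,"wz":0},{"x":-0.55,"y":0,"z":-0.14,"wx":0,"wy":5,"wz":0},{"x":-0.55,"y":0,"z":-0.14,"wx":0,"wy":5,"wz":0},{"x":-0.55,"y":0,"z":-0.14,"wx":0,"wy":5,"wz":0},{"x":-0.44,"y":0,"z":-0.11,"wx":0,"wy":4,"wz":0},{"x":-0.44,"y":0,"z":-0.11,"wx":0,"wy":4,"wz":0}]' >/dev/null; python3 f.py
```

```text
psi -37.2 rad 0.0619 lat 0.0196 Fe 11.8 Fu -6.7 Fz -6.6 |F|15.1 z 0.0877 M 0.86
psi -65.2 rad 0.0617 lat 0.0199 Fe 11.1 Fu -9.1 Fz -3.7 |F|14.8 z 0.0878 M 0.87
```

```bash
python3 -m crank '[{"x":0.7,"y":0,"z":0,"wx":0,"wy":0,"wz":0},{"x":0,"y":-2,"z":0,"wx":0,"wy":0,"wz":0},{"x":0,"y":-2.2,"z":0,"wx":0,"wy":0,"wz":0},{"x":1.07,"y":0,"z":0.54,"wx":0,"wy":-10.3,"wz":0},{"x":1.07,"y":0,"z":0.54,"wx":0,"wy":-10.3,"wz":0},{"x":1.07,"y":0,"z":0.54,"wx":0,"wy":-10.3,"wz":0},{"x":1.07,"y":0,"z":0.54,"wx":0,"wy":-10.3,"wz":0},{"x":1.07,"y":0,"z":0.54,"wx":0,"wy":-10.3,"wz":0},{"x":1.07,"y":0,"z":0.54,"wx":0,"wy":-10.3,"wz":0},{"x":1.07,"y":0,"z":0.54,"wx":0,"wy":-10.3,"wz":0},{"x":0,"y":0,"z":0,"wx":0,"wy":0,"wz":0},{"x":0,"y":0,"z":0,"wx":0,"wy":0,"wz":0}]'; python3 f.py
python3 - <<'E'
from h import *
snap('wrist','w6.png')
for p in [(302,56)]: pass
print(spot_point('wrist','hub_top')[:1])
E
```

```text
clock: 16.6
tool_pos: [0.5849, 0.0768, 0.1289]
tcp_rot: [[0.993, -0.001, -0.12], [0.12, -0.0, 0.993], [-0.001, -1.0, 0.0]]
contact_force: [0.7, 0.0, 0.9]
width: -0.003
psi 6.9 rad 0.0630 lat 0.0235 Fe 0.7 Fu 0.0 Fz 0.9 |F|1.2 z 0.1289 M 0.04
[{'position': [259.2, 175.0], 'score': 0.63}]
```

View pics/w6.png

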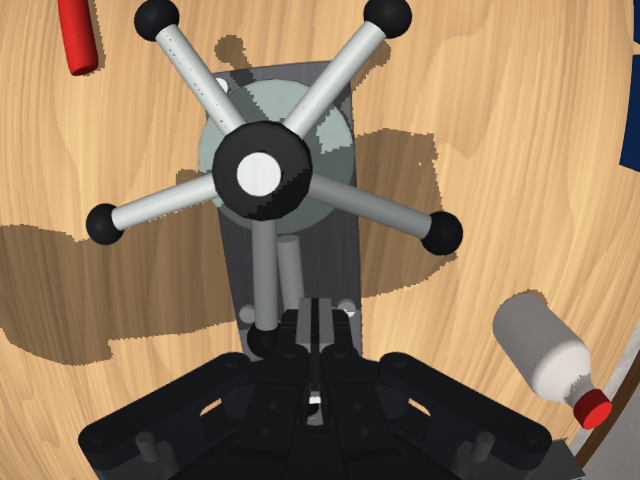

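The next spoke (knob 262,338) sits just left of the fingers, as planned (picture 10). Repeating the stroke.

```bash
python3 -m crank '[{"x":0.3,"y":1.5,"z":0,"wx":0,"wy":0,"wz":0},{"x":0,"y":2.6,"z":0,"wx":0,"wy":0,"wz":0},{"x":0,"y":0,"z":0,"wx":0,"wy":0,"wz":0}]'>/dev/null; python3 f.py
python3 -m crank '[{"x":-0.35,"y":0,"z":0,"wx":0,"wy":0,"wz":0},{"x":-0.35,"y":0,"z":0,"wx":0,"wy":0,"wz":0},{"x":-0.2,"y":0,"z":0,"wx":0,"wy":0,"wz":0}]'>/dev/null; python3 f.py
```

```text
psi 7.1 rad 0.0628 lat 0.0255 Fe 0.4 Fu 0.3 Fz 0.4 |F|0.7 z 0.0859 M 0.02
psi 7.1 rad 0.0628 lat 0.0179 Fe 6.3 Fu -0.3 Fz 0.1 |F|6.3 z 0.0887 M 0.40
```

```bash
python3 -m crank '[{"x":-0.44,"y":0,"z":-0.11,"wx":0,"wy":4,"wz":0},{"x":-0.44,"y":0,"z":-0.11,"wx":0,"wy":4,"wz":0},{"x":-0.44,"y":0,"z":-0.11,"wx":0,"wy":4,"wz":0},{"x":-0.44,"y":0,"z":-0.11,"wx":0,"wy":4,"wz":0}]' >/dev/null; python3 f.py
python3 -m crank '[{"x":-0.44,"y":0,"z":-0.11,"wx":0,"wy":4,"wz":0},{"x":-0.44,"y":0,"z":-0.11,"wx":0,"wy":4,"wz":0},{"x":-0.44,"y":0,"z":-0.11,"wx":0,"wy":4,"wz":0},{"x":-0.44,"y":0,"z":-0.11,"wx":0,"wy":4,"wz":0}]' >/dev/null; python3 f.py
python3 -m crank '[{"x":-0.44,"y":0,"z":-0.11,"wx":0,"wy":4,"wz":0},{"x":-0.44,"y":0,"z":-0.11,"wx":0,"wy":4,"wz":0},{"x":-0.44,"y":0,"z":-0.11,"wx":0,"wy":4,"wz":0}]' >/dev/null; python3 f.py
```

```text
psi -9.0 rad 0.0625 lat 0.0198 Fe 12.5 Fu -4.0 Fz -5.9 |F|14.4 z 0.0889 M 0.86
psi -25.0 rad 0.0622 lat 0.0200 Fe 12.0 Fu -4.8 Fz -7.3 |F|14.9 z 0.0889 M 0.84
psi -37.0 rad 0.0620 lat 0.0200 Fe 11.4 Fu -5.9 Fz -8.4 |F|15.3 z 0.0889 M 0.82
```

```bash
python3 -m crank '[{"x":-0.44,"y":0,"z":-0.11,"wx":0,"wy":4,"wz":0},{"x":-0.44,"y":0,"z":-0.11,"wx":0,"wy":4,"wz":0},{"x":-0.44,"y":0,"z":-0.11,"wx":0,"wy":4,"wz":0},{"x":-0.44,"y":0,"z":-0.11,"wx":0,"wy":4,"wz":0}]' >/dev/null; python3 f.py
python3 -m crank '[{"x":-0.44,"y":0,"z":-0.11,"wx":0,"wy":4,"wz":0},{"x":-0.44,"y":0,"z":-0.11,"wx":0,"wy":4,"wz":0},{"x":-0.44,"y":0,"z":-0.11,"wx":0,"wy":4,"wz":0}]' >/dev/null; python3 f.py
```

```text
psi -53.1 rad 0.0616 lat 0.0201 Fe 11.7 Fu -7.5 Fz -5.8 |F|15.0 z 0.0889 M 0.87
psi -65.1 rad 0.0614 lat 0.0203 Fe 12.8 Fu -8.0 Fz -5.2 |F|16.0 z 0.0889 M 0.95
```

```bash
python3 -m crank '[{"x":0.9,"y":0,"z":0,"wx":0,"wy":0,"wz":0},{"x":0,"y":-2,"z":0,"wx":0,"wy":0,"wz":0},{"x":0,"y":-2.2,"z":0,"wx":0,"wy":0,"wz":0},{"x":1.07,"y":0,"z":0.54,"wx":0,"wy":-10.3,"wz":0},{"x":1.07,"y":0,"z":0.54,"wx":0,"wy":-10.3,"wz":0},{"x":1.07,"y":0,"z":0.54,"wx":0,"wy":-10.3,"wz":0},{"x":1.07,"y":0,"z":0.54,"wx":0,"wy":-10.3,"wz":0},{"x":1.07,"y":0,"z":0.54,"wx":0,"wy":-10.3,"wz":0},{"x":1.07,"y":0,"z":0.54,"wx":0,"wy":-10.3,"wz":0},{"x":1.07,"y":0,"z":0.54,"wx":0,"wy":-10.3,"wz":0},{"x":0,"y":0,"z":0,"wx":0,"wy":0,"wz":0},{"x":0,"y":0,"z":0,"wx":0,"wy":0,"wz":0}]'>/dev/null; python3 f.py
python3 - <<'E'
from h import *
a=snap('scene','s2.png');b=snap('side','d2.png')
A=cv2.resize(a[265:325,250:350],(800,480),interpolation=cv2.INTER_CUBIC)[:300];
A=cv2.resize(a[265:310,250:340],(600,300),interpolation=cv2.INTER_CUBIC);B=cv2.resize(b[210:280,235:325],(385,300),interpolation=cv2.INTER_CUBIC)
w=snap('wrist','w7.png')[100:480:,150:470]
cv2.imwrite('pics/m.png',np.vstack([np.hstack([A[:,:415],B])])[:,:,::-1])
E
```

```text
psi 7.0 rad 0.0651 lat 0.0246 Fe -0.7 Fu 0.4 Fz 0.5 |F|0.9 z 0.1300 M -0.05
```

View pics/m.png

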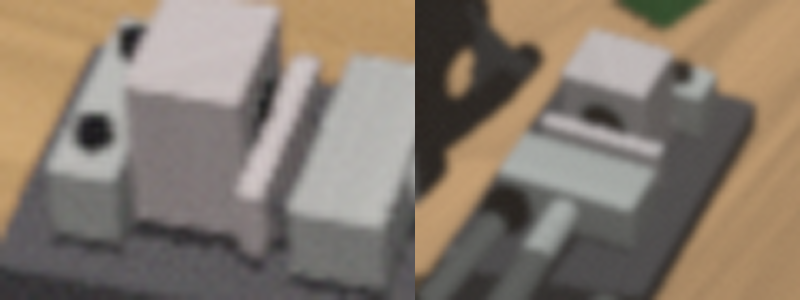

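The plate just touches the block, and the block is at or very near the stop. The spring gap still looks full. Starting the third stroke in small steps.

```bash
python3 -m crank '[{"x":0.2,"y":1.5,"z":0.2,"wx":0,"wy":0,"wz":0},{"x":0,"y":2.7,"z":0,"wx":0,"wy":0,"wz":0},{"x":0,"y":0,"z":0,"wx":0,"wy":0,"wz":0},{"x":-0.35,"y":0,"z":0,"wx":0,"wy":0,"wz":0},{"x":-0.35,"y":0,"z":0,"wx":0,"wy":0,"wz":0},{"x":-0.1,"y":0,"z":0,"wx":0,"wy":0,"wz":0}]'>/dev/null; python3 f.py
python3 -m crank '[{"x":-0.33,"y":0,"z":-0.08,"wx":0,"wy":3,"wz":0},{"x":-0.33,"y":0,"z":-0.08,"wx":0,"wy":3,"wz":0}]' >/dev/null; python3 f.py
python3 -m crank '[{"x":-0.33,"y":0,"z":-0.08,"wx":0,"wy":3,"wz":0},{"x":-0.33,"y":0,"z":-0.08,"wx":0,"wy":3,"wz":0}]' >/dev/null; python3 f.py
```

```text
psi 7.2 rad 0.0629 lat 0.0188 Fe -0.2 Fu -0.5 Fz 0.4 |F|0.7 z 0.0887 M -0.01
psi 1.1 rad 0.0625 lat 0.0209 Fe 14.2 Fu -0.4 Fz -7.5 |F|16.0 z 0.0889 M 0.89
psi -4.9 rad 0.0624 lat 0.0210 Fe 14.0 Fu -1.6 Fz -9.2 |F|16.8 z 0.0889 M 0.90
```

```bash
for i in 1 2 3; do python3 -m crank '[{"x":-0.33,"y":0,"z":-0.08,"wx":0,"wy":3,"wz":0},{"x":-0.33,"y":0,"z":-0.08,"wx":0,"wy":3,"wz":0}]' >/dev/null; python3 f.py; done
```

```text
psi -10.9 rad 0.0623 lat 0.0212 Fe 15.9 Fu -0.0 Fz -9.1 |F|18.3 z 0.0889 M 0.99
psi -16.9 rad 0.0621 lat 0.0214 Fe 17.7 Fu -0.9 Fz -8.8 |F|19.8 z 0.0890 M 1.12
psi -23.0 rad 0.0620 lat 0.0216 Fe 19.5 Fu 0.2 Fz -10.2 |F|22.0 z 0.0889 M 1.21
```

The grip is about 30 N (about 4.3 mm) by both torque and angle. Another 9–10 deg should land at about 6 mm.

```bash
python3 -m crank '[{"x":-0.33,"y":0,"z":-0.08,"wx":0,"wy":3,"wz":0},{"x":-0.33,"y":0,"z":-0.08,"wx":0,"wy":3,"wz":0},{"x":-0.33,"y":0,"z":-0.08,"wx":0,"wy":3,"wz":0},{"x":0,"y":0,"z":0,"wx":0,"wy":0,"wz":0}]' >/dev/null; python3 f.py
python3 -m crank '[{"x":0.6,"y":0,"z":0,"wx":0,"wy":0,"wz":0},{"x":0.5,"y":0,"z":0,"wx":0,"wy":0,"wz":0},{"x":0,"y":-2,"z":0,"wx":0,"wy":0,"wz":0},{"x":0,"y":-3,"z":0,"wx":0,"wy":0,"wz":0},{"x":0,"y":-4,"z":0,"wx":0,"wy":-10,"wz":0},{"x":0,"y":0,"z":-5,"wx":0,"wy":-10,"wz":0},{"x":0,"y":0,"z":-5,"wx":0,"wy":-10,"wz":0},{"x":0,"y":0,"z":-5,"wx":0,"wy":0,"wz":0},{"x":0,"y":0,"z":0,"wx":0,"wy":0,"wz":0},{"x":0,"y":0,"z":0,"wx":0,"wy":0,"wz":0}]'
```

```text
psi -31.9 rad 0.0618 lat 0.0214 Fe 17.3 Fu 0.2 Fz -7.5 |F|18.9 z 0.0889 M 1.07
clock: 25.1
tool_pos: [0.5165, -0.0755, 0.1782]
tcp_rot: [[0.999, -0.0, 0.033], [-0.033, 0.0, 0.999], [-0.0, -1.0, 0.0]]
contact_force: [0.2, 1.1, 0.3]
width: -0.001
```

Run:
```python
from h import *
a=snap('scene','s3.png');b=snap('side','d3.png');w=snap('wrist','w8.png')
o=cv2.imread('pics/s2.png')[:,:,::-1]
f=lambda x:cv2.resize(x[265:310,250:318],(400,264),interpolation=cv2.INTER_CUBIC)
W=cv2.resize(w,(400,300));c=proj('wrist',[.589,-.043,.049]);print(c)
x,y=int(np.clip(c[0],80,560)),int(np.clip(c[1],60,420))
Wc=cv2.resize(w[y-60:y+60,x-80:x+80],(400,300),interpolation=cv2.INTER_CUBIC)
cv2.imwrite('pics/m3.png',np.vstack([np.hstack([f(o),f(a)]),np.hstack([W,Wc])])[:,:,::-1])
```

```text
[407.91489335 185.24312408]
```

View pics/m3.png

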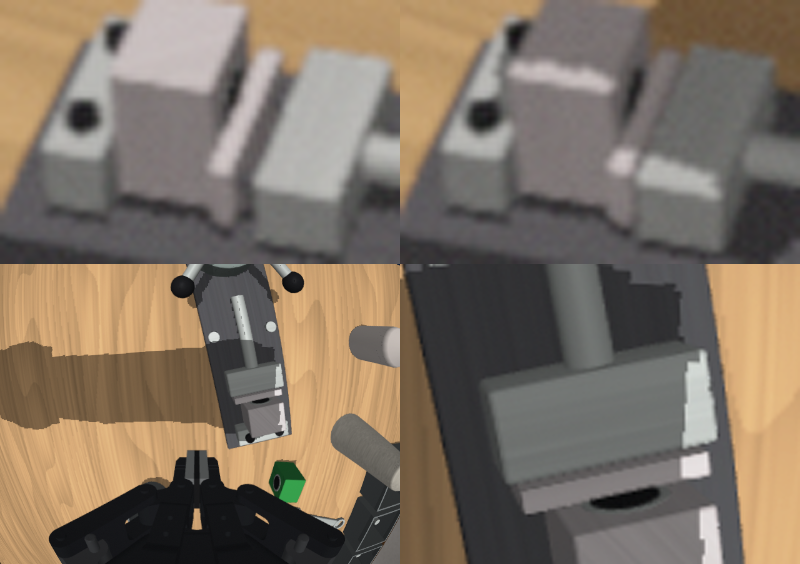

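Spring gap: in the scene crop, the plate-edge-to-jaw distance went from 43 to 29 px (18 mm before), so about 5.9 mm pressed back. The wheel angle since onset (0.59 rad, 5.9 mm, about 41 N) agrees. The block is upright and square, and the arm is clear.

Run:
```python
from h import *
for t in ['tape','cup','driver']:
    for c in ['scene','side']:
        r=spot_point(c,t)[:1]; print(t,c,[np.round(at_z(c,x['position'],0),3) for x in r])
print(finish_job())
```

```text
tape scene [array([ 0.464, -0.385,  0.   ])]
tape side [array([ 0.46 , -0.388,  0.   ])]
cup scene [array([ 0.446, -0.237,  0.   ])]
cup side [array([ 0.444, -0.244,  0.   ])]
driver scene [array([0.364, 0.282, 0.   ])]
driver side [array([0.35, 0.28, 0.  ])]
the job is handed in; nothing more can be done
None
```

I stood the small grey block on the bed with its bores facing the stop and the jaw. I then turned the wheel clockwise in three spoke strokes, let go, and handed the job in at about 25 s. `finish_job()` gives no verdict, so the result rests on my own checks.

- **Grip:** the wheel turned 0.59 rad after the grip began, and the jaw gap in the scene picture shrank to match. Both put the face plate about 5.9 mm back, or roughly 41 N. The grip was estimated, not measured directly.
- **Push on the wheel:** the highest reading was about 22 N, against the 45 N limit. I read the force only between moves.
- **Torque:** the torque reached 1.21 N m at an estimated 4.3 mm. It then read lower, 1.07 N m, at the end of the stroke after the arm had held still. I put that down to the push relaxing and did not rely on it.
- **Block and bystanders:** in the last pictures the block stood upright and square against the stop. The tape, cup and screwdriver were within about 12 mm of where they started, which is within the spread of the position estimates. The arm was clear of everything.

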